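Snap the dish lid shut section by section

ROBOT

A 7-joint arm with a two-finger parallel gripper is mounted at the origin on a cart in front of the work surface, level with it; the furniture and walls round the work are solid. World frame = base frame: x ahead of the robot, y to its left, z up, the work surface at z = 0. Lengths are in mm, angles in rad, forces in N, time in s.
With the tool pointing down it reaches from about 400 to 750 mm from the base axis. Payload 19.5 kg.
Tool frame: the origin (TCP) lies on the centre line of the jaws, within the pads' length; the fingertips stand 22 mm ahead of it and the grasp point (between the pads) lies 3 mm ahead of it (bot.tip_reach is the distance from the TCP to the fingertips, in mm); z points along the fingers, x is the direction in which the jaws open and shut, and the axes are right-handed (so a half turn about z gives the same grasp; the last joint's range is limited). The gripper opens to 85 mm and grips with 20 to 120 N. Pads are 22 mm wide; open, the fingers measure 114 mm over their backs; the gripper's body (76 mm by 85 mm) begins 54 mm behind the grasp point. The pads swing forward as they close: fully open they stand 13 mm farther back than shut.
Start: joints at [-1.219, 0.707, -0.028, 1.485, 0.022, 0.951, -0.075], TCP at [220.614, 530.968, 253.268] pointing down, gripper open.
Joint ranges: [-2.71, 2.71], [-0.32, 2.16], [-1.57, 1.52], [0, 2.45], [-1.46, 4.6], [0, 2.02], [-2.83, 2.83]. Speed limits (rad/s): [1.89, 1.89, 2.57, 2.57, 3.01, 3.01, 3.01].

INTERFACE

Orientations are given as a rotation vector (axis times angle).
In Python, from cell import telemetry, viewer, hand_in, search_frame, bot gives the robot as it stands.
- The arm moves only by the shell command python3 -m pendant 'ROWS'. ROWS is a JSON object of lists of equal length, an entry for each row: "xyz": the shift along the tool's x, y, z in cm, a list of three; "turn": the turn, a rotation vector about the tool's x, y, z in rad, a list of three; "grip": the gripper's target within -1 to 1 (shut at 1, half-way at 0, fully open at -1). In form: {"xyz": [[dx, dy, dz], ...], "turn": [[rx, ry, rz], ...], "grip": [grip, ...]}. A call has exactly 8 rows; each row is the pose to reach, as a shift and turn from the pose commanded when the call began, along the tool's axes at that moment; what a row does not reach only later rows make up. A row lasts 1/8 s, in which the tool goes at most 62.5 mm and 10.7 degrees, less where a joint would pass 70% of its speed; a pose out of reach is approached as far as the arm can. A call with a gripper value outside its range is refused whole. The fingers move at their own pace and stop on an object; the grip force is fixed at half the most. Time passes only in rows, so rows that repeat a pose let the fingers close, or fill a call up. It gives the time, the measured TCP pose, the force and the opening at its end, in the units of the state.
- telemetry.get_obs(): the state, without advancing time (a new reading comes with each control period).
- viewer.camera(name): name is "side" or "top" or "wrist"; returns the picture (420x560x3 uint8, blue, green, red); there is no depth.
- viewer.get_calibration(name): a dict with "fx", "fy", "cx", "cy" (pixels), "k1" (the pictures are not rectified: a ray, as slopes to the right and down, at radius r is drawn at 1 + k1 r^2 times it, then the intrinsics apply), "R" (3x3) and "t" (3): a world point X has camera coordinates R X + t. Camera axes: x right, y down, z forward; pixel columns grow to the right and rows downward; lengths in mm; the calibration is good to about 2 mm. A picture is of the moment at which its call begins: read the wrist's pose just before it. get_calibration takes no time and is no camera call; for the wrist camera it gives the pose at the moment of the call.
- hand_in(): hands the job in, once; it reports no verdict.
Trained networks look in the newest picture that a camera, given by its name, has taken for a name from the list of things; names that differ only in an ending like _2 or _b are one class to them, and where a whole thing is asked for, a point or a joint stands for the part that bears it (a point fixed in the world has none). Each returns a list of dicts, best first, with "p" (0 to 1); they miss things now and then, are a little off and sometimes report something else, mostly with a low value. They report only what shows in the picture. A call takes as long as a camera call.
- search_frame(camera, query): "extent" ([centre column, centre row, width, height] in pixels, round what is visible of it).
The state is a dict: "t": time; "q": joint angles; "joint_velocities": joint speeds; "joint_torque": joint torques, N m; "tcp_pos": TCP position; "tool_rot": TCP orientation; "contact_force": force on the tool from outside, world axes, zero at the start; "wrist_torque": the same for the moment, N m; "width": finger opening in mm.
Only numpy, scipy, OpenCV 4.12 (cv2) and the standard library are available. Lean on these libraries where they do the work, as an engineer would, in place of code of your own. Each camera call takes 0.05 s, during which the arm holds its last target.

TASK

The lid of the storage dish is on but not closed: go round its rim and press each raised blue section down with the fingertips until it clicks, so that all four are snapped fully shut. Only press: do not grasp or lift the dish, shove it away or crush it, and leave the things standing round it alone. Finish with the hand clear.

Things in the scene. Friction and masses are not known exactly. Their poses are not given: they have to be found in the camera images.
- dish: White dish with blue clip-down lid, loose, about 1 kg; 154 (x) x 194 (y) mm over the rim, underside 142 x 182. Origin: centre of underside; z up, x away from the robot within 35 deg. Lid panel (104 x 144, top at 72 mm) and round corners (top at 76 mm) are seated and do not move; four straight rim sections between the corners snap down one by one. A push over 60 N crushes it.
- rim_front (a joint): How far the front rim section is pressed down, m: 0 fully up (orange seal shows beneath), 0.008 shut on its stop. It resists with about 8 N (hidden spread 6 to 11) over the first 4.5 mm, springs back if let go before that, and beyond it snaps down by itself and stays. May be up or already shut at the start.
- front_press (a point): White round press mark, 18 mm across, on top of the front rim section, the long side at the dish's -x (nearest the robot); the point is the middle of the section's top face and moves with it (64 mm to -x of the dish's centre line, 84 mm above the dish's underside when up, 76 mm when shut). The section is 138 mm long and 26 mm wide.
- rim_back (a joint): How far the back rim section is pressed down, m: 0 fully up (orange seal shows beneath), 0.008 shut on its stop. It resists with about 8 N (hidden spread 6 to 11) over the first 4.5 mm, springs back if let go before that, and beyond it snaps down by itself and stays. Up at the start.
- back_press (a point): White round press mark, 18 mm across, on top of the back rim section, the long side at the dish's +x (away from the robot); the point is the middle of the section's top face and moves with it (64 mm to +x of the dish's centre line, 84 mm above the dish's underside when up, 76 mm when shut). The section is 138 mm long and 26 mm wide.
- rim_left (a joint): How far the left rim section is pressed down, m: 0 fully up (orange seal shows beneath), 0.008 shut on its stop. It resists with about 8 N (hidden spread 6 to 11) over the first 4.5 mm, springs back if let go before that, and beyond it snaps down by itself and stays. Up at the start.
- left_press (a point): White round press mark, 18 mm across, on top of the left rim section, the short side at the dish's +y; the point is the middle of the section's top face and moves with it (84 mm to +y of the dish's centre line, 84 mm above the dish's underside when up, 76 mm when shut). The section is 98 mm long and 26 mm wide.
- rim_right (a joint): How far the right rim section is pressed down, m: 0 fully up (orange seal shows beneath), 0.008 shut on its stop. It resists with about 8 N (hidden spread 6 to 11) over the first 4.5 mm, springs back if let go before that, and beyond it snaps down by itself and stays. May be up or already shut at the start.
- right_press (a point): White round press mark, 18 mm across, on top of the right rim section, the short side at the dish's -y; the point is the middle of the section's top face and moves with it (84 mm to -y of the dish's centre line, 84 mm above the dish's underside when up, 76 mm when shut). The section is 98 mm long and 26 mm wide.
- tin_mid (a point): A small teal and white food tin, 57 mm across and 72 mm tall, upright; loose bystander. The point is its centre, half-way up.
- shaker_mid (a point): A salt shaker with a grey cap, 44 mm across and 90 mm tall, upright; loose bystander. The point is its centre, half-way up.
- garlic_bulb_mid (a point): A bulb of garlic, about 60 mm across and 58 mm tall; loose bystander. The point is its centre, half-way up.

How it is judged (in metres and radians):
At the end, for the whole second after the job is handed in: All four rim sections are snapped down (each joint over 6.5 mm of 8 mm) with the hand away; the dish stands flat and at rest within 40 mm of where it stood; tin, shaker and garlic are within 25 mm of where they stood (value of joint each of rim_front, rim_back, rim_left, rim_right above 0.0065 m and distance of dish from where it was at the start of the episode below 0.04 m and angle between dish's own z axis and vertical below 0.05 rad and linear speed of dish below 0.02 m/s and distance of each of tin_mid, shaker_mid, garlic_bulb_mid from where it was at the start of the episode below 0.025 m); the robot touches nothing.
It fails at once if the dish is lifted or tipped (raised over 12 mm or tilted over 0.15 rad) (height (world z) of dish above 0.012 m or angle between dish's own z axis and vertical above 0.15 rad).
It fails at once if the dish is shoved more than 60 mm (distance of dish from where it was at the start of the episode above 0.06 m).
It fails at once if the dish is crushed: the robot pushes on it with more than 60 N (contact force between the arm and dish above 60 N).
It fails at once if the robot pushes on the dish with more than 60 N through the fingers (contact force between the fingers and dish above 60 N).
It fails at once if the tin, the shaker or the garlic is lifted or knocked (moved over 35 mm) (distance of any of tin_mid, shaker_mid, garlic_bulb_mid from where it was at the start of the episode above 0.035 m).
It also fails if it takes over 51 s, if anything falls off the work surface, if the arm or the gripper's body presses on something with over 40 N, if the wrist force passes 120 N, or if a joint passes its speed limit or range.

## Working session

There is one attempt and no reset: what is moved stays moved. The work goes in short steps, Python scripts to look and compute and a shell command to move; the robot and the scene stay as the last step left them, time stands still between calls to the robot, and variables do not carry over. Pictures are saved under pics/ and viewed, and the job is handed in when it is done.

```bash
ls; mkdir -p pics
python3 - <<'E'
from cell import telemetry, viewer, search_frame, bot
import cv2
print(telemetry.get_obs())
for c in ("top","side","wrist"):
    im=viewer.camera(c); cv2.imwrite(f"pics/{c}0.png",im)
    k=viewer.get_calibration(c); print(c,k)
    for n in ("dish","front_press","back_press","left_press","right_press","tin_mid","shaker_mid","garlic_bulb_mid"):
        if c!="wrist": print(n,[(x["extent"],round(x["p"],2)) for x in search_frame(c,n)][:3])
E
```

```text
pics
{'t': 0.0, 'q': array([-1.21869255,  0.70708982, -0.0276484 ,  1.48496222,  0.02200957,
        0.95090343, -0.07554404]), 'joint_velocities': array([-6.57119853e-04, -2.96422465e-05, -1.51581035e-03,  5.21883616e-05,
       -5.01161301e-04,  6.01157744e-04,  6.12595351e-04]), 'joint_torque': array([-4.09750237e-04, -8.83214235e+01,  1.23465423e+00, -2.36157793e+01,
        1.68460957e-02,  6.77014352e-03, -1.60191519e-05]), 'tcp_pos': array([220.53111292, 530.78437187, 252.84339581]), 'tool_rot': array([ 2.61261160e+00,  1.74357608e+00, -1.36671074e-03]), 'contact_force': array([-0.37508604, -0.0671543 , -0.29085628]), 'wrist_torque': array([ 0.01990251, -0.02453779,  0.00357102]), 'width': 85.50167798187303}
top {'fx': 484.25108836887694, 'fy': 484.25108836887694, 'cx': 282.23742842933393, 'cy': 204.7864111093432, 'k1': -0.11195767975103896, 'R': array([[-3.70773541e-03, -9.99639287e-01,  2.65997806e-02],
       [-9.93035595e-01,  5.48299303e-04, -1.17813442e-01],
       [ 1.17756360e-01, -2.68513501e-02, -9.92679427e-01]]), 't': array([ -14.87834957,  656.08509319, 1371.49538
[... 976 characters left out ...]
), ([239.3, 208.8, 38.0, 20.2], 0.62)]
left_press [([239.9, 208.8, 39.2, 17.5], 0.63), ([312.4, 337.7, 21.6, 35.8], 0.39)]
right_press [([272.2, 253.8, 46.1, 23.0], 0.68)]
tin_mid [([235.9, 170.6, 22.8, 29.6], 0.93)]
shaker_mid [([313.5, 339.8, 21.7, 34.7], 0.93)]
garlic_bulb_mid [([336.1, 219.9, 24.6, 21.1], 0.79)]
wrist {'fx': 333.3977201800577, 'fy': 333.3977201800577, 'cx': 273.82011003937544, 'cy': 209.85513596698397, 'k1': -0.01210800535539538, 'R': array([[ 3.83760704e-01,  9.23432132e-01, -9.05108557e-04],
       [ 8.89204268e-01, -3.69271519e-01,  2.70100565e-01],
       [ 2.49085310e-01, -1.04458810e-01, -9.62831691e-01]]), 't': array([-573.84134521,  -34.1286712 ,  377.75882701])}
```

Run:
```python
import cv2,numpy as np
a=cv2.imread("pics/top0.png")[195:295,215:360];b=cv2.imread("pics/side0.png")[190:300,190:335]
cv2.imwrite("pics/topz.png",cv2.resize(a,None,fx=5.4,fy=5.4,interpolation=cv2.INTER_CUBIC))
cv2.imwrite("pics/sidez.png",cv2.resize(b,None,fx=5.4,fy=5.4,interpolation=cv2.INTER_CUBIC))
```

```text
(no output)
```

View pics/topz.png

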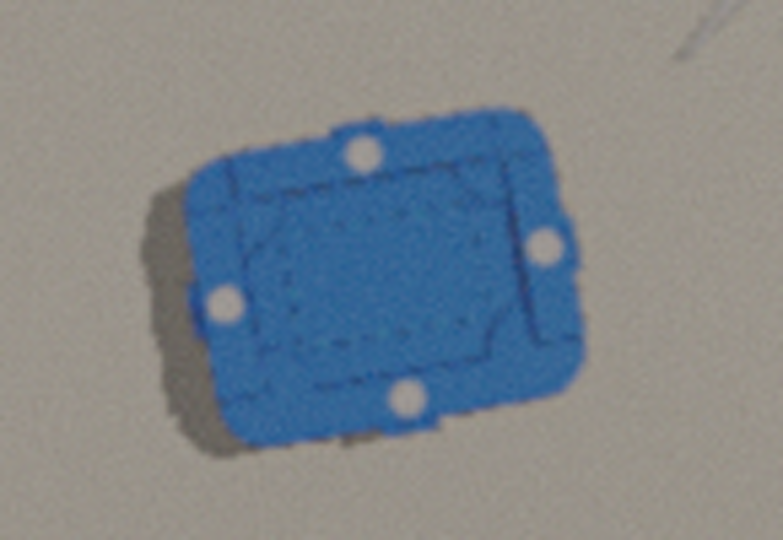

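View pics/sidez.png

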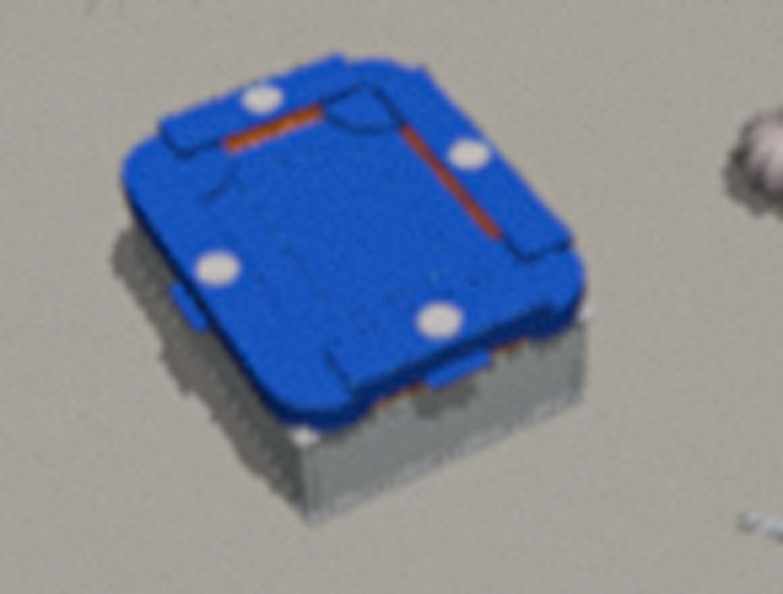

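View pics/top0.png

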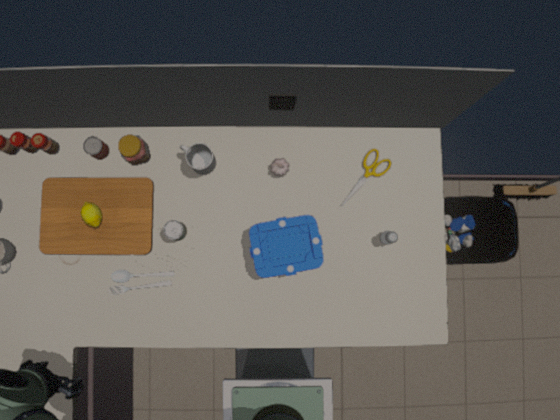

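View pics/side0.png

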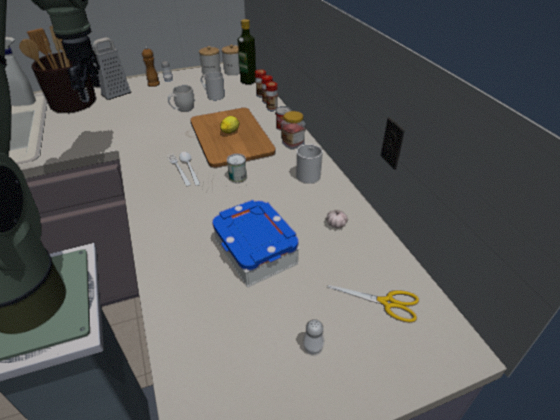

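The front section (mark at side zoom (217,268)) lies flush, so it is already shut. Left (262,98) and back (468,155) show orange at the inner edge, and right (438,320) shows it beneath, so these three are up. Next I fit the dish pose.

```bash
cat > h.py <<'E'
import numpy as np
from cell import telemetry, viewer
from scipy.optimize import least_squares
from scipy.spatial.transform import Rotation as Ro
def proj(k,X):
    X=np.atleast_2d(X); c=X@np.array(k["R"]).T+k["t"]; s=c[:,:2]/c[:,2:]
    s=s*(1+k["k1"]*(s**2).sum(1,keepdims=True)); return s*[k["fx"],k["fy"]]+[k["cx"],k["cy"]]
def unproj(k,p,z):
    f=lambda xy: (proj(k,[xy[0],xy[1],z])-p)[0]
    return least_squares(f,[550,0]).x
E
python3 - <<'E'
from h import *
kt,ks=viewer.get_calibration("top"),viewer.get_calibration("side")
# order front back left right
L=np.array([[-64,0,76],[64,0,84],[0,84,84],[0,-84,84.]])
T=np.array([[406,398],[363,155],[225,304],[544,247]])/5.4+[215,195]-.4
S=np.array([[217,268],[468,155],[262,98],[438,320]])/5.4+[190,190]-.4
def W(p):
    c,s=np.cos(p[2]),np.sin(p[2]); return L@np.array([[c,-s,0],[s,c,0],[0,0,1]]).T+[p[0],p[1],0]
for nm,f in dict(top=lambda p:(proj(kt,W(p))-T).ravel(),side=lambda p:(proj(ks,W(p))-S).ravel(),both=lambda p:np.r_[(proj(kt,W(p))-T).ravel(),(proj(ks,W(p))-S).ravel()]).items():
    r=least_squares(f,[550,0,0]); print(nm,r.x.round(3),"rms",np.sqrt((r.fun**2).mean()).round(2)); print(r.fun.round(1))
print(W(r.x).round(1))
for n,a,h in (("tin",[173.8,231],72),("shk",[388,238],60),("gar",[279.5,166],40)): print(n,unproj(kt,np.array(a),h/2))
o=telemetry.get_obs(); print(Ro.from_rotvec(o["tool_rot"]).as_matrix().round(3))
E
```

```text
top [ 5.35662e+02 -2.47820e+01  1.73000e-01] rms 0.05
[ 0.   0.   0.  -0.1 -0.   0.1  0.   0.1]
side [ 5.37749e+02 -2.55770e+01  1.71000e-01] rms 0.13
[-0.1  0.   0.2 -0.2 -0.1 -0.   0.   0.2]
both [ 5.36871e+02 -2.52040e+01  1.72000e-01] rms 0.32
[ 0.2 -0.4  0.2 -0.5  0.1 -0.4  0.2 -0.3 -0.5  0.  -0.2 -0.2 -0.5 -0.
 -0.3  0.1]
[[ 473.8  -36.2   76. ]
 [ 599.9  -14.2   84. ]
 [ 522.5   57.6   84. ]
 [ 551.3 -108.    84. ]]
tin [580.01879265 298.54125633]
shk [ 558.54178012 -327.43850784]
gar [774.79121299  -9.05860257]
[[ 0.384  0.923 -0.   ]
 [ 0.923 -0.384 -0.   ]
 [-0.    -0.    -1.   ]]
```

```bash
python3 -m pendant '{"xyz":[[-2.5,3.5,0],[-5,7.2,0],[-7.7,11,0],[-10.4,15,0],[-13.2,19,0],[-16,23,0],[-18.7,27,0],[-21.4,30.7,0]],"turn":[[0,0,-0.07],[0,0,-0.14],[0,0,-0.21],[0,0,-0.28],[0,0,-0.36],[0,0,-0.43],[0,0,-0.5],[0,0,-0.567]],"grip":[1,1,1,1,1,1,1,1]}'
cat > d.py <<'E'
from h import *
o=telemetry.get_obs(); R=Ro.from_rotvec(o["tool_rot"]).as_matrix()
print(o["t"],o["tcp_pos"].round(1),"F",o["contact_force"].round(1),"w",o["width"].round(1)); print(R.round(3).tolist())
for n,P in dict(front=[473.8,-36.2,84],back=[599.9,-14.2,84],left=[522.5,57.6,84],right=[551.3,-108,84]).items():
    print(n,(R.T@(np.array(P)+[0,0,22]-o["tcp_pos"])/10).round(2))
E
python3 d.py
```

```text
t: 1.95
tcp_pos: [422.8, 214.1, 253.4]
tool_rot: [2.018, 2.407, 0.0]
contact_force: [1.3, 0.5, -0.6]
width: -0.1Traceback (most recent call last):
  File "d.py", line 3, in <module>
    print(o["t"],o["tcp_pos"].round(1),"F",o["contact_force"].round(1),"w",o["width"].round(1)); print(R.round(3).tolist())
                                                                           ^^^^^^^^^^^^^^^^
AttributeError: 'float' object has no attribute 'round'
```

```bash
sed -i 's/o\["width"\].round(1)/o["width"]/' d.py; python3 d.py
```

```text
1.95 [422.8 214.1 253.4] F [ 1.3  0.5 -0.6] w -0.07046214840450234
[[-0.174, 0.985, 0.0], [0.985, 0.174, -0.0], [-0.0, 0.0, -1.0]]
front [-25.53   0.65  14.74]
back [-25.56  13.45  14.75]
left [-17.15   7.08  14.74]
right [-33.95   7.03  14.74]
```

```bash
python3 -m pendant '{"xyz":[[-4,1.6,0],[-8,3.2,1],[-12,4.8,3],[-15,6.2,6],[-17.1,7.1,9],[-17.1,7.1,12],[-17.1,7.1,12.5],[-17.1,7.1,12.5]],"turn":[[0,0,0],[0,0,0],[0,0,0],[0,0,0],[0,0,0],[0,0,0],[0,0,0],[0,0,0]],"grip":[1,1,1,1,1,1,1,1]}'
python3 d.py
python3 - <<'E'
from cell import viewer
import cv2
a=viewer.camera("side");b=viewer.camera("wrist")
cv2.imwrite("pics/s1.png",cv2.resize(a[150:300,170:350],None,fx=4,fy=4,interpolation=cv2.INTER_CUBIC));cv2.imwrite("pics/w1.png",b)
E
```

```text
t: 2.95
tcp_pos: [521.5, 59.7, 128.9]
tool_rot: [2.02, 2.406, 0.0]
contact_force: [-0.5, 1.0, 0.9]
width: 0.3
2.95 [521.5  59.7 128.9] F [-0.5  1.   0.9] w 0.25071702237587395
[[-0.173, 0.985, 0.0], [0.985, 0.173, 0.0], [-0.0, 0.0, -1.0]]
front [-8.62 -6.36  2.29]
back [-8.63  6.44  2.3 ]
left [-0.22  0.06  2.29]
right [-17.03   0.03   2.3 ]
```

View pics/s1.png

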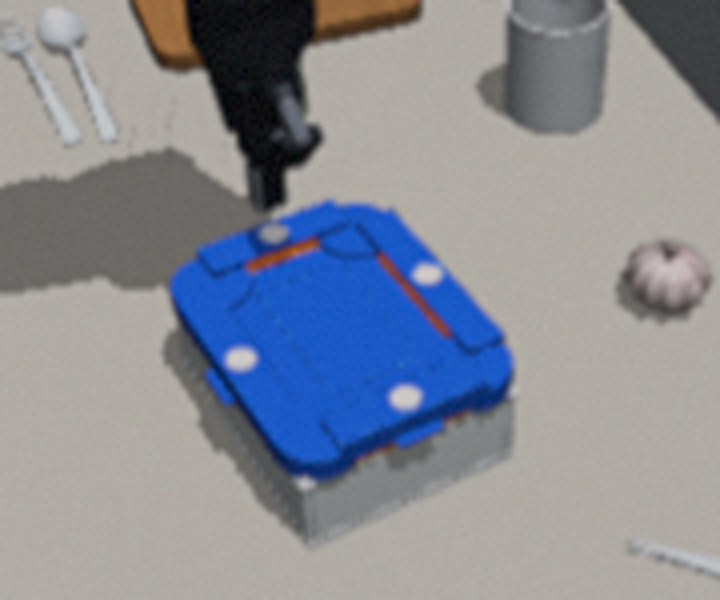

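View pics/w1.png

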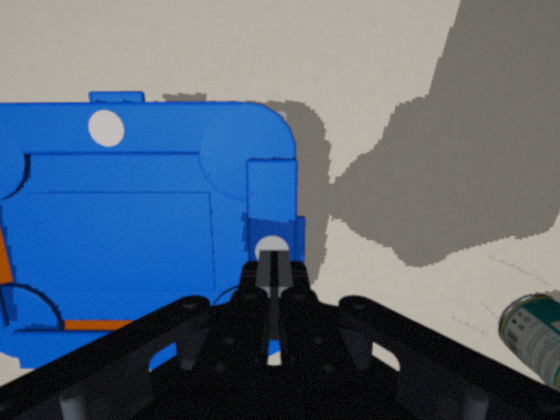

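The closed fingertips hover over the left mark (wrist view about (272,248)), so I press slowly there.

```bash
python3 -m pendant '{"xyz":[[0,0,0.8],[0,0,1.5],[0,0,1.9],[0,0,2.1],[0,0,2.3],[0,0,2.45],[0,0,2.6],[0,0,2.7]],"turn":[[0,0,0],[0,0,0],[0,0,0],[0,0,0],[0,0,0],[0,0,0],[0,0,0],[0,0,0]],"grip":[1,1,1,1,1,1,1,1]}'; python3 d.py
```

```text
t: 4.05
tcp_pos: [521.4, 59.3, 101.3]
tool_rot: [2.021, 2.405, -0.0]
contact_force: [-0.3, -0.5, 0.1]
width: 0.1
4.05 [521.4  59.3 101.3] F [-0.3 -0.5  0.1] w 0.10702357878518588
[[-0.172, 0.985, 0.0], [0.985, 0.172, -0.0], [-0.0, 0.0, -1.0]]
front [-8.59 -6.34 -0.47]
back [-8.59  6.46 -0.47]
left [-0.19  0.07 -0.47]
right [-17.     0.06  -0.47]
```

```bash
python3 -m pendant '{"xyz":[[0,0,0.1],[0,0,0.2],[0,0,0.3],[0,0,0.4],[0,0,0.45],[0,0,0.5],[0,0,0.5],[0,0,0.5]],"turn":[[0,0,0],[0,0,0],[0,0,0],[0,0,0],[0,0,0],[0,0,0],[0,0,0],[0,0,0]],"grip":[1,1,1,1,1,1,1,1]}'
python3 - <<'E'
from cell import viewer
import cv2
a=viewer.camera("side");b=viewer.camera("wrist")
cv2.imwrite("pics/s2.png",cv2.resize(a[150:300,170:350],None,fx=4,fy=4,interpolation=cv2.INTER_CUBIC));cv2.imwrite("pics/w2.png",b)
E
```

```text
t: 5.05
tcp_pos: [521.5, 59.4, 97.9]
tool_rot: [2.02, 2.404, 0.001]
contact_force: [-9.7, -1.3, 41.4]
width: -0.1
```

View pics/s2.png

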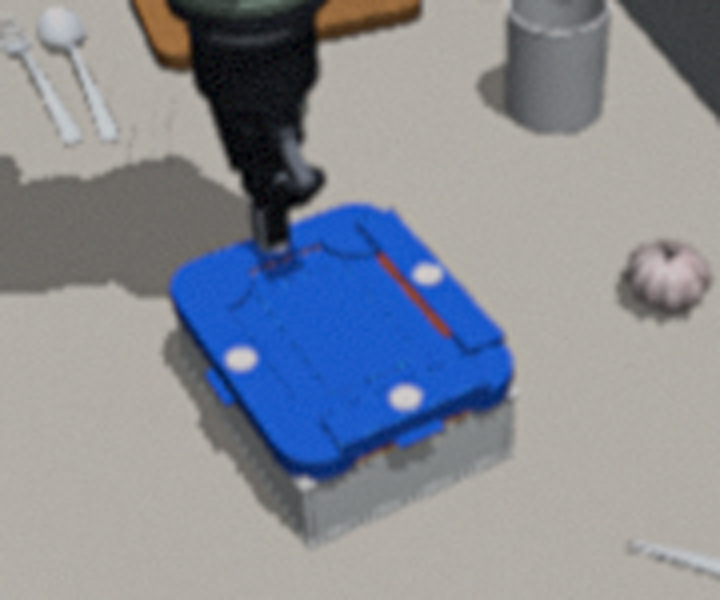

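Left is shut: the tips stopped at 76 mm and the orange has closed up. 41 N is enough, so the next presses go 1 to 2 mm shallower. Back is next.

```bash
python3 -m pendant '{"xyz":[[0,0,-2],[0,0,-3],[-2.8,2,-3],[-5.6,4.2,-3],[-8.6,6.5,-3],[-8.6,6.5,-2.5],[-8.6,6.5,-2],[-8.6,6.5,-1.8]],"turn":[[0,0,0],[0,0,0],[0,0,0],[0,0,0],[0,0,0],[0,0,0],[0,0,0],[0,0,0]],"grip":[1,1,1,1,1,1,1,1]}'; python3 d.py
```

```text
t: 6.15
tcp_pos: [599.8, -13.5, 113.9]
tool_rot: [-2.019, -2.406, 0.001]
contact_force: [-0.1, -0.5, 0.0]
width: 0.1
6.15 [599.8 -13.5 113.9] F [-0.1 -0.5  0. ] w 0.14304828179865398
[[-0.173, 0.985, -0.001], [0.985, 0.173, 0.0], [0.0, -0.001, -1.0]]
front [ -0.06 -12.8    0.8 ]
back [-0.08  0.    0.79]
left [ 8.34 -6.38  0.8 ]
right [-8.47 -6.41  0.8 ]
```

```bash
python3 -m pendant '{"xyz":[[0,0,0.4],[0,0,0.7],[0,0,0.9],[0,0,1.1],[0,0,1.3],[0,0,1.45],[0,0,1.6],[0,0,1.65]],"turn":[[0,0,0],[0,0,0],[0,0,0],[0,0,0],[0,0,0],[0,0,0],[0,0,0],[0,0,0]],"grip":[1,1,1,1,1,1,1,1]}'
```

```text
t: 7.15
tcp_pos: [600.3, -14.2, 98.1]
tool_rot: [2.021, 2.405, -0.0]
contact_force: [-3.4, -0.3, 13.6]
width: 0.3
```

```bash
python3 -m pendant '{"xyz":[[0,0,-1.5],[0,0,-2.6],[-2.8,-2,-2.6],[-5.6,-4.2,-2.6],[-8.4,-6.4,-2.6],[-8.4,-6.4,-2.1],[-8.4,-6.4,-1.7],[-8.4,-6.4,-1.6]],"turn":[[0,0,0],[0,0,0],[0,0,0],[0,0,0],[0,0,0],[0,0,0],[0,0,0],[0,0,0]],"grip":[1,1,1,1,1,1,1,1]}'; python3 d.py
```

```text
t: 8.15
tcp_pos: [552.0, -107.0, 113.7]
tool_rot: [-2.019, -2.406, -0.0]
contact_force: [0.4, 0.3, 0.7]
width: 0.3
8.15 [ 552.  -107.   113.7] F [0.4 0.3 0.7] w 0.2797280298266633
[[-0.174, 0.985, -0.0], [0.985, 0.174, 0.0], [0.0, 0.0, -1.0]]
front [ 8.32 -6.47  0.77]
back [8.3  6.33 0.77]
left [16.72 -0.05  0.77]
right [-0.09 -0.09  0.77]
```

```bash
python3 -m pendant '{"xyz":[[0,0,0.4],[0,0,0.7],[0,0,0.9],[0,0,1.1],[0,0,1.3],[0,0,1.45],[0,0,1.6],[0,0,1.65]],"turn":[[0,0,0],[0,0,0],[0,0,0],[0,0,0],[0,0,0],[0,0,0],[0,0,0],[0,0,0]],"grip":[1,1,1,1,1,1,1,1]}'
```

```text
t: 9.15
tcp_pos: [551.7, -108.0, 98.0]
tool_rot: [2.021, 2.405, -0.0]
contact_force: [-6.0, 0.8, 24.3]
width: 0.2
```

The right section is on its stop. I also press the front one to confirm it is shut.

```bash
python3 -m pendant '{"xyz":[[0,0,-1.5],[0,0,-2.6],[2.8,-2,-2.6],[5.6,-4.2,-2.6],[8.4,-6.4,-2.6],[8.4,-6.4,-2.1],[8.4,-6.4,-1.7],[8.4,-6.4,-1.6]],"turn":[[0,0,0],[0,0,0],[0,0,0],[0,0,0],[0,0,0],[0,0,0],[0,0,0],[0,0,0]],"grip":[1,1,1,1,1,1,1,1]}'; python3 d.py
```

```text
t: 10.15
tcp_pos: [474.5, -36.8, 113.0]
tool_rot: [2.022, 2.404, -0.0]
contact_force: [0.0, -0.6, 0.3]
width: -0.2
10.15 [474.5 -36.8 113. ] F [ 0.  -0.6  0.3] w -0.18748202755961388
[[-0.171, 0.985, -0.0], [0.985, 0.171, -0.0], [-0.0, -0.0, -1.0]]
front [ 0.07 -0.06  0.7 ]
back [ 0.08 12.74  0.7 ]
left [8.48 6.35 0.7 ]
right [-8.33  6.35  0.71]
```

```bash
python3 -m pendant '{"xyz":[[0,0,0.4],[0,0,0.7],[0,0,0.9],[0,0,1.1],[0,0,1.3],[0,0,1.45],[0,0,1.6],[0,0,1.65]],"turn":[[0,0,0],[0,0,0],[0,0,0],[0,0,0],[0,0,0],[0,0,0],[0,0,0],[0,0,0]],"grip":[1,1,1,1,1,1,1,1]}'
```

```text
t: 11.15
tcp_pos: [474.2, -36.2, 97.9]
tool_rot: [2.02, 2.405, 0.0]
contact_force: [-8.0, 0.8, 43.3]
width: -0.0
```

Front is on its stop too (43 N at 76 mm). I retreat upward and to the left so that both cameras have a clear view.

```bash
python3 -m pendant '{"xyz":[[0,0,-2],[0,0,-6],[0,0,-10],[4,0,-14],[9,0,-15],[14,0,-15],[19,0,-15],[24,0,-15]],"turn":[[0,0,0],[0,0,0],[0,0,0],[0,0,0],[0,0,0],[0,0,0],[0,0,0],[0,0,0]],"grip":[1,1,1,1,1,1,1,1]}'
python3 -m pendant '{"xyz":[[3,0,0],[6,0,0],[9,0,0],[9,0,0],[9,0,0],[9,0,0],[9,0,0],[9,0,0]],"turn":[[0,0,0],[0,0,0],[0,0,0],[0,0,0],[0,0,0],[0,0,0],[0,0,0],[0,0,0]],"grip":[1,1,1,1,1,1,1,1]}'
python3 - <<'E'
from cell import viewer
import cv2,numpy as np
a=viewer.camera("side");b=viewer.camera("top")
f=lambda i:cv2.resize(i,None,fx=5.4,fy=5.4,interpolation=cv2.INTER_CUBIC)
cv2.imwrite("pics/s3.png",f(a[190:300,190:335]));cv2.imwrite("pics/t3.png",f(b[195:295,215:360]))
cv2.imwrite("pics/t3f.png",b)
E
```

```text
t: 12.15
tcp_pos: [432.3, 201.7, 246.8]
tool_rot: [2.021, 2.405, -0.0]
contact_force: [0.2, -0.6, 0.1]
width: -0.0
t: 13.15
tcp_pos: [417.4, 288.6, 246.8]
tool_rot: [2.021, 2.405, -0.0]
contact_force: [-0.6, -0.2, 0.1]
width: 0.4
```

View pics/s3.png

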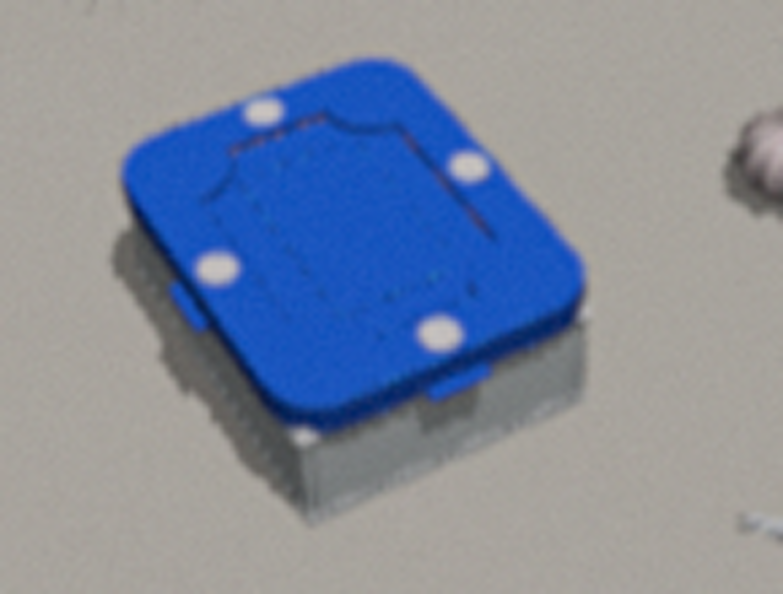

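View pics/t3.png

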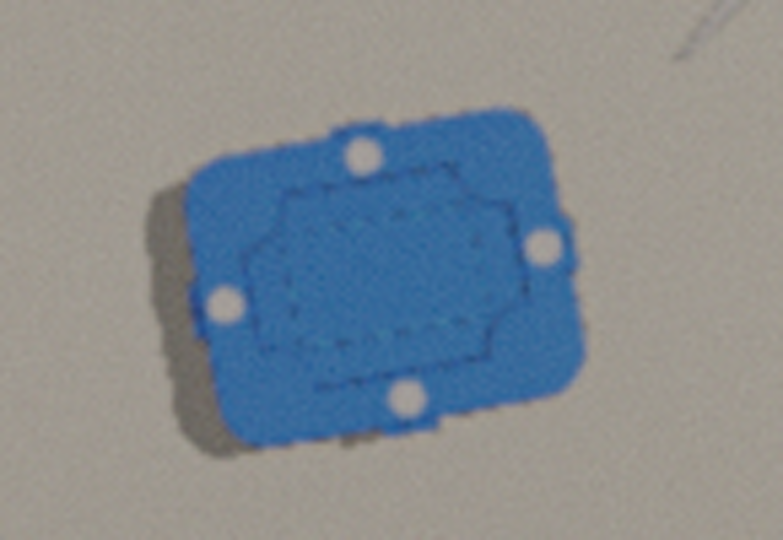

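View pics/t3f.png

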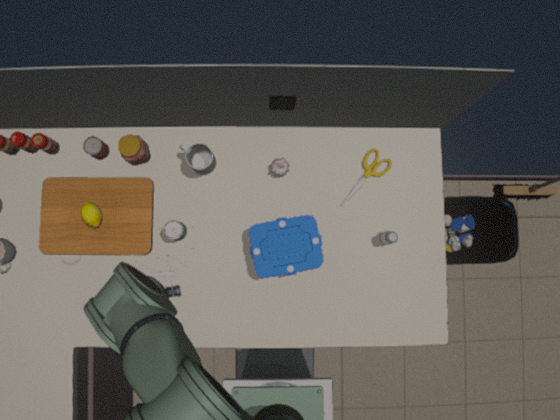

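All four sections are flush with the corners (side-zoom marks at (262,111), (468,166), (217,268) and (438,333)). The dish and bystanders have not moved, and the hand is clear.

```bash
python3 -c "
from cell import hand_in
print(hand_in())"
```

```text
the job is handed in; nothing more can be done
None
```

All four rim sections of the lid are snapped shut, and I handed the job in at about 13 s of the 51 s allowed. `hand_in` gives no verdict.

- **Presses:** Left, back and right were up at the start, and I pressed each on its mark with the closed fingertips. Front was already shut; I pressed it once to confirm.
- **Shut check:** At the end of each press the tips stood at about 76 mm, the height of a section on its stop. The forces read there were about 43 N (left), 14 N (back), 25 N (right) and 44 N (front), against the 60 N limit. I only read force at the end of each move, so I did not see the peaks in between.
- **Final pictures:** The side and top views show every section flush with the corners. Only thin dark red lines remain at the inner edges of the left and back sections. The dish, tin, shaker and garlic show no visible movement in the top view, and the hand is well clear with no contact force.

No check failed. The two cameras put the dish about 2 mm apart, which is within their calibration accuracy.

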